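Set out the containers by height

ROBOT

A 7-joint arm with a two-finger parallel gripper is mounted at the origin on a cart in front of the work surface, level with it; the furniture and walls round the work are solid. World frame = base frame: x ahead of the robot, y to its left, z up, the work surface at z = 0. Lengths are in m, angles in rad, forces in N, time in s.
With the tool pointing down it reaches from about 0.4 to 0.85 m from the base axis. Payload 10.4 kg.
Tool frame: the origin (TCP) lies at the very end of the fingers, on their centre line; the grasp point (between the pads) lies r.hold_point_z behind it (r.hold_point_z is the distance from the TCP to the grasp point, in m); z points along the fingers, y is the direction in which the jaws open and shut (so a half turn about z gives the same grasp; the last joint's range is limited). The gripper opens to 87 mm and grips with 3 to 60 N. Pads are 19 mm wide; open, the fingers measure 117 mm over their backs; the gripper's body (75 mm by 190 mm) begins 51 mm behind the grasp point.
Start: joints at [1.264, 0.332, -0.065, 1.46, 0.022, 1.35, -0.088], TCP at [0.175, -0.6, 0.223] pointing down, gripper open.
Joint ranges: [-2.6, 2.6], [-0.5, 2.12], [-1.47, 1.34], [0.16, 2.42], [-1.27, 4.41], [0.06, 2.06], [-2.6, 2.6]. Speed limits (rad/s): [2.22, 2.22, 2.79, 2.79, 3.14, 3.14, 3.14].

INTERFACE

Orientations are given as a unit quaternion [x, y, z, w].
In Python, from bench import r gives the robot as it stands.
- The arm moves only by the tool send_rows, never from a script. Its argument "commands" is a list of rows, each a list of 7 numbers: the shift along the world's x, y, z normalised to -1 to 1, where 1 is 0.03 m, then the turn, a rotation vector about the world's x, y, z normalised to -1 to 1, where 1 is 5 degrees, then the gripper command: -1 is fully open, 1 is shut, values between are in proportion. In form: [[tx, ty, tz, ax, ay, az, jaw], ...]. A call has 1 to 10 rows; each row shifts and turns the pose as measured when the row begins; what a row does not reach is not made up. A row lasts 1/12 s, in which the tool goes at most 41.7 mm and 7.16 degrees, less where a joint would pass 70% of its speed; a pose out of reach is approached as far as the arm can. A call with a number of a shift or a turn outside -1 to 1 is refused whole. A call with a gripper value outside its range is refused whole. The fingers move at their own pace and stop on an object; "grip_force" is the grip in N (left out, the last holds). Time passes only in rows, so rows that do not move let the fingers close. It gives the time, the measured TCP pose, the force and the opening at its end, in the units of the state.
- r.read_state(): the state, without advancing time (a new reading comes with each control period).
- r.camera(name): name is "scene" or "top" or "wrist"; returns the picture (480x640x3 uint8, blue, green, red); there is no depth.
- r.calibration(name): a dict with "K" (3x3 intrinsics, pixels), "dist" ([k1, k2, p1, p2, k3] as OpenCV has them; the pictures are not rectified), "R" (3x3) and "t" (3): a world point X has camera coordinates R X + t; the wrist camera has in their place "mount" (4x4, takes a point from camera to tool coordinates, whose origin is the TCP and whose axes are the flange's). Camera axes: x right, y down, z forward; pixel columns grow to the right and rows downward; lengths in m; the calibration is good to about 2 mm. A picture is of the moment at which its call begins: read the wrist's pose just before it. calibration takes no time and is no camera call.
- r.close_job(): hands the job in, once; it reports no verdict.
The state is a dict: "time": time; "joint_positions": joint angles; "joint_vel": joint speeds; "joint_torque": joint torques, N m; "ee_pos": TCP position; "eef_rot": TCP orientation; "ft_force": force on the tool from outside, world axes, zero at the start; "torque": the same for the moment, N m; "width": finger opening in m.
Only numpy, scipy, OpenCV 4.12 (cv2) and the standard library are available. Lean on these libraries where they do the work, as an engineer would, in place of code of your own. Each camera call takes 0.05 s, during which the arm holds its last target.

TASK

Line up the four small containers on the blue round marks of the metal strip in order of height, one centred on each mark, with the tallest on the mark next to the tall pump bottle and each one shorter than the last towards the minute timer. Keep every container upright while you handle it, leave all four standing by themselves, and leave the pump bottle where it is.

Things in the scene. Friction and masses are not known exactly. Their poses are not given: they have to be found in the camera images.
- cup_mid (a point): White ceramic mixing cup, hourglass shaped, open top, 42 mm across at the widest, 32 mm tall: the shortest container. Origin: half-way up on its upright axis, z up along the axis.
- jar_mid (a point): Amber jar with a flat white screw cap, round, 39 mm across, 55 mm tall: the second shortest. Origin: half-way up on its upright axis, z up along the axis.
- polish_mid (a point): Small lacquer bottle, pink below (30 mm across up to 46 mm above its base) with a slim gold cap (17 mm across) above; 79 mm tall in all: the second tallest. Origin: half-way up on its upright axis, z up along the axis.
- dropper_mid (a point): Amber dropper bottle with printed label (32 mm across up to 70 mm above its base), black collar and black rubber bulb; 102 mm tall in all: the tallest of the four. Origin: half-way up on its upright axis, z up along the axis.
- mark_1_top (a point): Blue round rubber disc with a white ring, 50 mm across, fixed on the flat metal strip (64 x 256 mm); number 1 of 4 along the strip, counted from the end at the robot's right. Neighbouring discs are 62 mm apart, centre to centre. Origin: centre of its top face, 5 mm above the worktop; z up, y runs along the strip from mark 1 to mark 4.
- mark_2_top (a point): Blue round rubber disc with a white ring, 50 mm across, fixed on the flat metal strip (64 x 256 mm); number 2 of 4 along the strip, counted from the end at the robot's right. Neighbouring discs are 62 mm apart, centre to centre. Origin: centre of its top face, 5 mm above the worktop; z up, y runs along the strip from mark 1 to mark 4.
- mark_3_top (a point): Blue round rubber disc with a white ring, 50 mm across, fixed on the flat metal strip (64 x 256 mm); number 3 of 4 along the strip, counted from the end at the robot's right. Neighbouring discs are 62 mm apart, centre to centre. Origin: centre of its top face, 5 mm above the worktop; z up, y runs along the strip from mark 1 to mark 4.
- mark_4_top (a point): Blue round rubber disc with a white ring, 50 mm across, fixed on the flat metal strip (64 x 256 mm); number 4 of 4 along the strip, counted from the end at the robot's right. Neighbouring discs are 62 mm apart, centre to centre. Origin: centre of its top face, 5 mm above the worktop; z up, y runs along the strip from mark 1 to mark 4.
- pump_mid (a point): Tall see-through pump bottle with a pale-blue pump head, 175 mm tall, 44 mm wide along the strip and 72 mm across it; it stands on the worktop at one end of the strip, in line with the marks and 82 mm beyond the centre of the end mark (beyond mark 1 or beyond mark 4; it changes from start to start). A white minute timer, 68 mm tall, stands at the opposite end. Origin: half-way up on its upright axis.
There are look-alikes about, which are no part of the job. What is shaped like the part that bears cup_mid but black or yellow is not meant.

How it is judged:
By the outcome, as a careful person would: the job done as asked, in the order asked, and still so for the second after the job is handed in, with the robot touching nothing.
It also fails if it takes over 88 s, if anything falls off the work surface, if the arm or the gripper's body presses on something with over 40 N, if the wrist force passes 120 N, or if a joint passes its speed limit or range.

## Working session

There is one attempt and no reset: what is moved stays moved. The work goes in short steps, Python scripts to look and compute and a tool call to move; the robot and the scene stay as the last step left them, time stands still between calls to the robot, and variables do not carry over. Pictures are saved under pics/ and viewed, and the job is handed in when it is done.

Besides the shell and the picture viewer there is one more tool, called after "Call:" in YAML: its name, and indented under it one key for each argument. send_rows: Moves the arm, as the interface text tells. Scaled input: -1 to 1 covers 0.03 m each way for a shift and 5 degrees each way for a turn. Its arguments: {"type":"object","properties":{"commands":{"type":"array"},"grip_force":{"type":"number"}},"required":["commands"]}

```bash
ls; mkdir -p pics
python3 - <<'E'
from bench import r
import cv2
s=r.read_state();print(s['time'],s['ee_pos'],s['eef_rot'],s['ft_force'],s['width'],r.hold_point_z)
for n in ('scene','top'):
    cv2.imwrite(f'pics/{n}0.png',r.camera(n))
    c=r.calibration(n);print(n,c)
print(r.calibration('wrist'))
E
```

```text
pics
0.0 [ 0.17486996 -0.59962851  0.22174156] [ 9.89950289e-01  1.41413960e-01 -1.49546053e-04 -7.02984555e-04] [-0.1031326   0.31015455 -0.07594946] 0.0867263521261702 0.0187
scene {'K': array([[493.80593834,   0.        , 319.34384234],
       [  0.        , 493.80593834, 243.94341253],
       [  0.        ,   0.        ,   1.        ]]), 'dist': array([-0.11535271,  0.        ,  0.        ,  0.        ,  0.        ]), 'R': array([[ 0.71762215, -0.69643219,  0.00080696],
       [-0.45979636, -0.47465597, -0.75052582],
       [ 0.52307337,  0.53822292, -0.66084063]]), 't': array([-0.3254682 ,  0.38652407,  0.547179  ])}
top {'K': array([[505.28743569,   0.        , 319.54521965],
       [  0.        , 505.28743569, 237.0885518 ],
       [  0.        ,   0.        ,   1.        ]]), 'dist': array([0.02878744, 0.        , 0.        , 0.        , 0.        ]), 'R': array([[-0.00387821, -0.99964587, -0.02632664],
       [-0.98173196,  0.00881426, -0.19006492],
       [ 0.19022966,  0.02510859, -0.98141848]]), 't': array([0.1545335 , 0.57743126, 0.82246618])}
{'K': array([[332.14305354,   0.        , 322.78354936],
       [  0.        , 332.14305354, 235.09955759],
       [  0.        ,   0.        ,   1.        ]]), 'dist': array([-0.053747,  0.      ,  0.      ,  0.      ,  0.      ]), 'mount': array([[ 1.89552053e-04, -9.63562605e-01, -2.67482840e-01,
         7.30168148e-02],
       [ 9.99999961e-01,  1.28044311e-04,  2.47392829e-04,
         5.98246706e-05],
       [-2.04128823e-04, -2.67482877e-01,  9.63562592e-01,
        -1.61545570e-01],
       [ 0.00000000e+00,  0.00000000e+00,  0.00000000e+00,
         1.00000000e+00]])}
```

View pics/scene0.png

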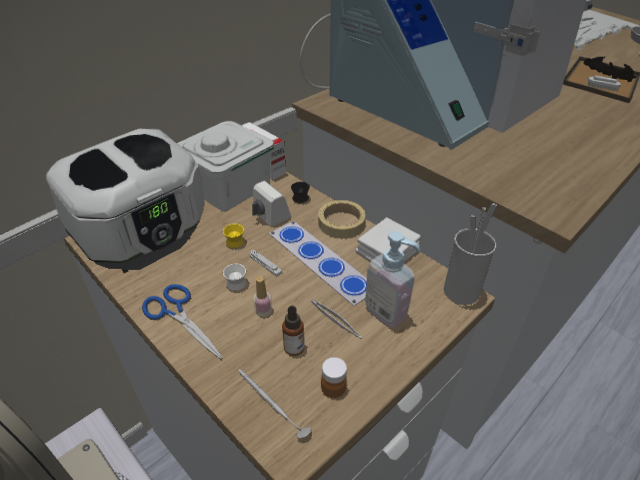

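View pics/top0.png

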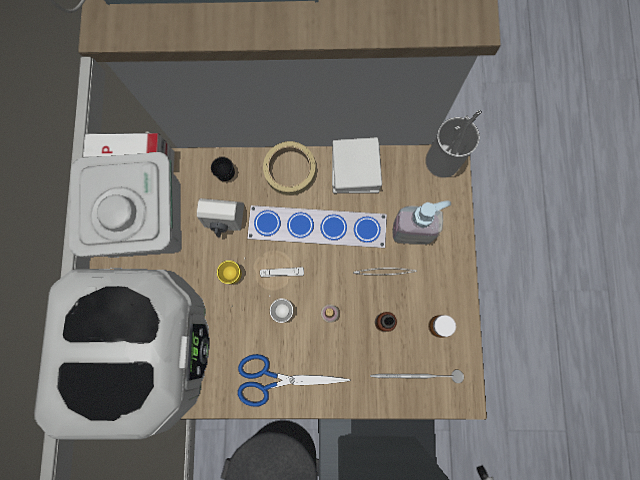

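The top view shows the pump at (418,222), beside mark 1 (369,229), and the timer at (217,214), beside mark 4 (267,223). There are three hourglass cups: black (222,168), yellow (229,271) and white (282,310). White is the one described. I'll confirm it in an enlarged crop and measure.

```bash
cat > h.py <<'E'
import numpy as np, cv2
from bench import r
def ray(n,uv,z,cal=None):
    c=cal or r.calibration(n)
    p=cv2.undistortPoints(np.array([[uv]],float),c['K'],c['dist'])[0,0]
    d=c['R'].T@np.array([p[0],p[1],1]); o=-c['R'].T@c['t']
    return o+d*(z-o[2])/d[2]
def proj(n,X):
    c=r.calibration(n)
    rv=cv2.Rodrigues(c['R'])[0]
    return cv2.projectPoints(np.array([X],float),rv,c['t'],c['K'],c['dist'])[0][0,0]
E
python3 - <<'E'
from h import *
t=cv2.imread('pics/top0.png');s=cv2.imread('pics/scene0.png')
cv2.imwrite('pics/topc.png',cv2.resize(t[200:345,235:470],(0,0),fx=3.4,fy=3.4,interpolation=cv2.INTER_CUBIC))
cv2.imwrite('pics/scc.png',cv2.resize(s[215:405,205:405],(0,0),fx=3.1,fy=3.1,interpolation=cv2.INTER_CUBIC))
for n,im in(('top',t),('scene',s)):
    hsv=cv2.cvtColor(im,cv2.COLOR_BGR2HSV)
    m=cv2.inRange(hsv,(105,120,100),(125,255,255))
    k,l,st,c=cv2.connectedComponentsWithStats(m)
    for i in range(1,k):
        if st[i,4]>150: print(n,c[i].round(1),st[i,4],ray(n,c[i],.005).round(4))
E
```

```text
top [266.8 222.4] 310 [0.6173 0.2503 0.005 ]
top [300.  224.5] 312 [0.6127 0.1885 0.005 ]
top [333.2 226.7] 310 [0.608  0.1267 0.005 ]
top [366.7 228.9] 309 [0.6033 0.0649 0.005 ]
top [255.5 367.2] 321 [0.3561 0.2659 0.005 ]
top [255.2 392.6] 320 [0.3133 0.2655 0.005 ]
scene [291.  234.4] 222 [0.6162 0.2502 0.005 ]
scene [310.2 249.7] 249 [0.6125 0.1895 0.005 ]
scene [330.9 266.1] 218 [0.6087 0.1285 0.005 ]
scene [353.4 284.4] 238 [0.6042 0.0665 0.005 ]
scene [176.8 295.2] 214 [0.357  0.2672 0.005 ]
scene [155.6 307.5] 215 [0.3137 0.2679 0.005 ]
```

View pics/topc.png

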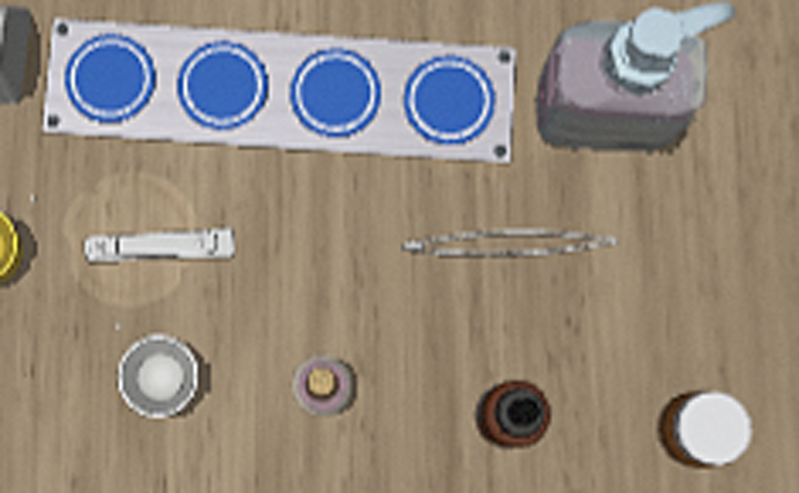

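View pics/scc.png

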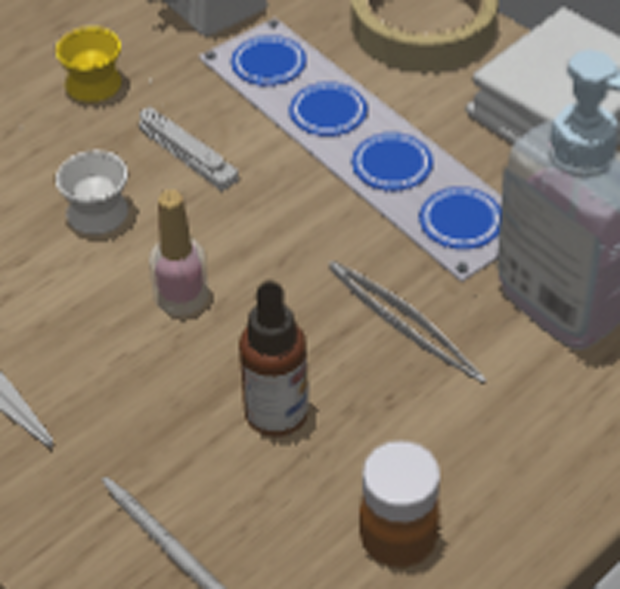

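The enlarged crops confirm the white cup (full-image top view 282,311). The polish, dropper and jar are also clear. Next I'll work out their positions from both cameras.

Run:
```python
from h import *
O=dict(cup=(.032,(282.1,310.9),(234.7,272.4)),polish=(.079,(329.1,310.9),(259.5,278.2)),dropper=(.102,(389.4,320),(291.8,308.5)),jar=(.055,(445,325.9),(334,367.3)))
for k,(z,a,b) in O.items(): print(k,ray('top',a,z).round(4),ray('scene',b,z).round(4))
# height check by triangulation
for k,(z,a,b) in O.items():
    P=[]
    for n,uv in(('top',a),('scene',b)):
        c=r.calibration(n);P.append((np.c_[c['R'],c['t']],cv2.undistortPoints(np.array([[uv]],float),c['K'],c['dist'])[0,0]))
    X=cv2.triangulatePoints(P[0][0],P[1][0],P[0][1].reshape(2,1),P[1][1].reshape(2,1));print(k,(X[:3]/X[3]).ravel().round(4))
s=r.read_state();print(s['joint_positions'])
```

```text
cup [0.4527 0.2174 0.032 ] [0.4534 0.2173 0.032 ]
polish [0.4501 0.135  0.079 ] [0.4496 0.1362 0.079 ]
dropper [0.4342 0.0389 0.102 ] [0.4313 0.0353 0.102 ]
jar [ 0.4256 -0.0586  0.055 ] [ 0.4263 -0.0581  0.055 ]
cup [0.4529 0.2172 0.0323]
polish [0.4496 0.1353 0.0798]
dropper [0.4342 0.0385 0.0971]
jar [ 0.4257 -0.0585  0.0559]
[ 1.26439462  0.3327877  -0.06466114  1.4608291   0.02155749  1.3498991
 -0.08852848]
```

Call:
send_rows:
  commands:
    - [0.75,0.9,0.1,0,0,0.7,-1]
    - [0.75,0.9,0.1,0,0,0.7,-1]
    - [0.75,0.9,0.1,0,0,0.7,-1]
    - [0.75,0.9,0.1,0,0,0.7,-1]
    - [0.75,0.9,0.1,0,0,0.7,-1]
    - [0.75,0.9,0.1,0,0,0.7,-1]
    - [0.75,0.9,0.1,0,0,0.7,-1]
    - [0.75,0.9,0.1,0,0,0.7,-1]
    - [0.75,0.9,0.1,0,0,0.7,-1]
    - [0.75,0.9,0.1,0,0,0.7,-1]

```text
time: 0.93
ee_pos: [0.3969, -0.3204, 0.2473]
eef_rot: [0.899, 0.437, -0.005, -0.003]
ft_force: [1.0, -0.3, -0.5]
width: 0.0875
```

Call:
send_rows:
  commands:
    - [0.1,1,0,0,0,0.7,-1]
    - [0.1,1,0,0,0,0.7,-1]
    - [0.1,1,0,0,0,0.7,-1]
    - [0.1,1,0,0,0,0.7,-1]
    - [0.1,1,0,0,0,0.7,-1]
    - [0.1,1,0,0,0,0.7,-1]
    - [0.1,1,0,0,0,0.7,-1]
    - [0.1,1,0,0,0,0.7,-1]
    - [0.1,1,0,0,0,0.7,-1]
    - [0.1,1,0,0,0,0.5,-1]

```text
time: 1.77
ee_pos: [0.4284, -0.0034, 0.2452]
eef_rot: [0.72, 0.694, -0.006, -0.002]
ft_force: [0.4, -0.6, -0.2]
width: 0.0875
```

Call:
send_rows:
  commands:
    - [0.1,0.9,0,0,0,0,-1]
    - [0,0.5,0,0,0,0,-1]
    - [0,0,0,0,0,0,0.1]
    - [0,0,0,0,0,0,0.1]
    - [0,0,0,0,0,0,0.1]

```text
time: 2.18
ee_pos: [0.4301, 0.0474, 0.2447]
eef_rot: [0.715, 0.699, -0.007, -0.002]
ft_force: [0.7, 0.2, 0.0]
width: 0.0745
```

```bash
cat >> h.py <<'E'
from scipy.spatial.transform import Rotation as Ro
def wcal(s):
    c=r.calibration('wrist');T=np.eye(4);T[:3,:3]=Ro.from_quat(s['eef_rot']).as_matrix();T[:3,3]=s['ee_pos']
    W=np.linalg.inv(T@c['mount']);return dict(K=c['K'],dist=c['dist'],R=W[:3,:3],t=W[:3,3])
def st():
    s=r.read_state();R=Ro.from_quat(s['eef_rot']).as_matrix()
    print('t',round(s['time'],2),'pos',s['ee_pos'].round(4),'xang',np.degrees(np.arctan2(R[1,0],R[0,0])).round(1),'zax',R[:,2].round(3),'f',s['ft_force'].round(1),'w',round(s['width'],4),'q',s['joint_positions'].round(2));return s
def snap(n,name,box=None,f=1):
    s=r.read_state();im=r.camera(n)
    if box: x0,y0,x1,y1=box;im=im[y0:y1,x0:x1]
    cv2.imwrite(f'pics/{name}.png',cv2.resize(im,None,fx=f,fy=f,interpolation=cv2.INTER_CUBIC));return s
E
python3 -c "
from h import *
s=st();snap('wrist','w1');c=wcal(s);np.save('w1.npy',np.r_[s['ee_pos'],s['eef_rot']])
for X in [(.433,.037,.102),(.433,.037,0),(.4498,.1355,.079),(.6038,.0657,.005)]:
  print(X,cv2.projectPoints(np.array([X]),cv2.Rodrigues(c['R'])[0],c['t'],c['K'],c['dist'])[0].ravel().round(1))
"
```

```text
t 2.18 pos [0.4301 0.0474 0.2447] xang 88.8 zax [-0.013 -0.006 -1.   ] f [0.7 0.2 0. ] w 0.0745 q [ 0.6  -0.08 -0.76  1.85 -0.05  1.36 -0.17]
(0.433, 0.037, 0.102) [328. 233.]
(0.433, 0.037, 0) [327.8 211. ]
(0.4498, 0.1355, 0.079) [344.  125.1]
(0.6038, 0.0657, 0.005) [468.3 186.3]
```

View pics/w1.png

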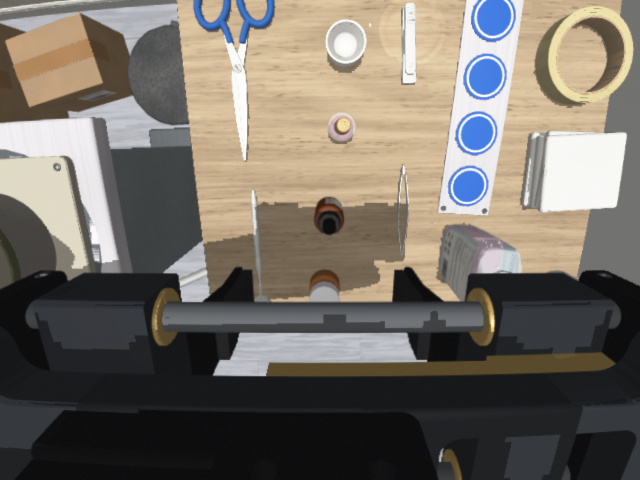

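The wrist view shows the dropper bulb at (328,227), within 6 px of prediction, and mark 1 at (468,186) right on prediction. I'll centre above the dropper, level the tool, open to about 52 mm and descend.

Call:
send_rows:
  commands:
    - [0.1,-0.28,0,0.07,-0.15,-0.5,-0.2]
    - [0,0,-0.8,0,0,0,-0.2]
    - [0,0,-0.8,0,0,0,-0.2]
    - [0,0,-0.8,0,0,0,-0.2]
    - [0,0,0,0,0,0,-0.2]

```text
time: 2.65
ee_pos: [0.4349, 0.0297, 0.1712]
eef_rot: [0.738, 0.675, 0.003, 0.002]
ft_force: [-1.0, 0.5, -0.7]
width: 0.0524
```

```bash
python3 -c "
from h import *
s=st();snap('wrist','w2');c=wcal(s)
for X in [(.433,.039,.102),(.4498,.1355,.079),(.6038,.0657,.005)]:
  print(X,cv2.projectPoints(np.array([X]),cv2.Rodrigues(c['R'])[0],c['t'],c['K'],c['dist'])[0].ravel().round(1))
"
```

```text
t 2.65 pos [0.4349 0.0297 0.1712] xang 84.9 zax [ 0.007  0.    -1.   ] f [-1.   0.5 -0.7] w 0.0524 q [ 0.61 -0.02 -0.76  1.97 -0.02  1.18 -0.23]
(0.433, 0.039, 0.102) [318.5 235. ]
(0.4498, 0.1355, 0.079) [329.7  95.1]
(0.6038, 0.0657, 0.005) [488.7 167.8]
```

View pics/w2.png

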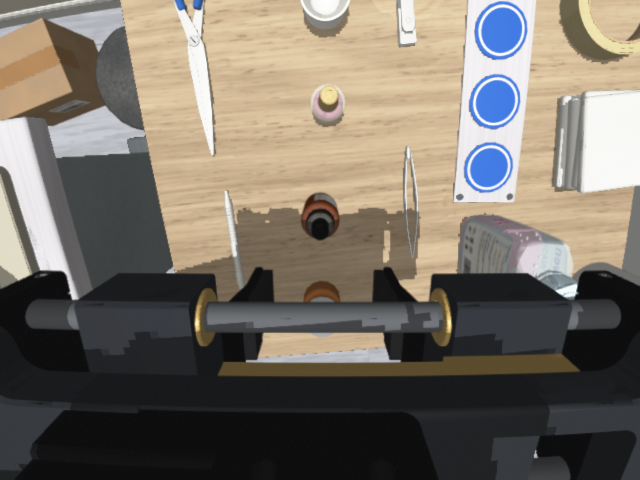

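```bash
python3 -c "
import cv2
a=cv2.resize(cv2.imread('pics/w2.png')[180:260,280:360],None,fx=6,fy=6,interpolation=2)
b=cv2.resize(cv2.imread('pics/top0.png')[300:340,365:405],None,fx=12,fy=12,interpolation=2)
cv2.imwrite('pics/c2.png',cv2.hconcat([a[:, :390],b[:,:400]]))"
```

```text
(no output)
```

View pics/c2.png

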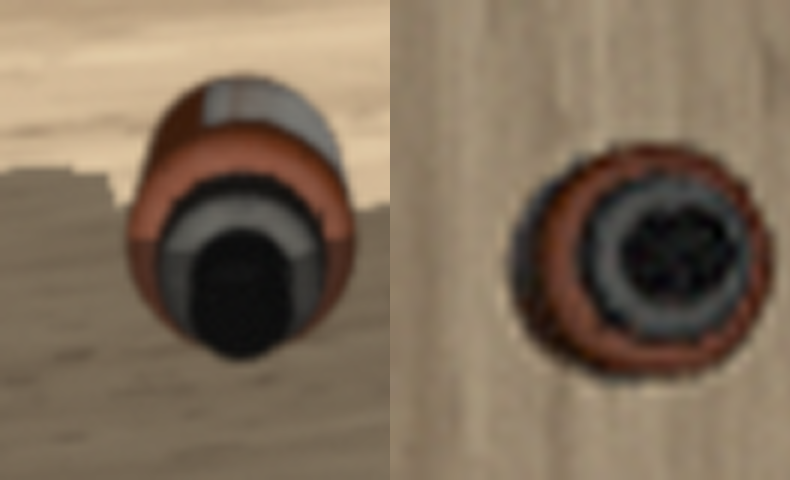

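```bash
python3 -c "
from h import *
c=wcal(r.read_state())
print(ray('',(320,230.7),.102,c),ray('',(320,219.2),.07,c));print(ray('top',(389.6,320.7),.102),ray('top',(387.1,321.8),.07))"
```

```text
[0.43537339 0.04156102 0.102     ] [0.43551896 0.04285165 0.07      ]
[0.43314956 0.03862223 0.102     ] [0.43223479 0.03927552 0.07      ]
```

Call:
send_rows:
  commands:
    - [0,0.38,0,0,0.08,0,-0.2]
    - [0,0,-0.7,0,0,0,-0.2]
    - [0,0,-0.7,0,0,0,-0.2]
    - [0,0,-0.7,0,0,0,-0.2]
    - [0,0,-0.7,0,0,0,-0.2]
    - [0,0,-0.7,0,0,0,-0.2]
    - [0,0,0,0,0,0,-0.2]

```text
time: 3.28
ee_pos: [0.4437, 0.0344, 0.0759]
eef_rot: [0.744, 0.668, 0.006, 0.006]
ft_force: [-1.2, -0.8, -0.6]
width: 0.052
```

```bash
python3 -c "
from h import *
st()"
```

```text
t 3.28 pos [0.4437 0.0344 0.0759] xang 83.8 zax [ 0.017 -0.002 -1.   ] f [-1.2 -0.8 -0.6] w 0.052 q [ 0.56  0.14 -0.78  2.06  0.12  0.97 -0.39]
```

Call:
send_rows:
  commands:
    - [-0.3,0.22,0,-0.02,0.2,0.4,-0.2]
    - [0,0,0,0,0,0,-0.2]
    - [0,0,0,0,0,0,-0.2]

```text
time: 3.53
ee_pos: [0.4362, 0.0404, 0.08]
eef_rot: [0.733, 0.681, -0.001, 0.001]
ft_force: [0.4, -0.1, -0.5]
width: 0.0524
```

```bash
python3 -c "
from h import *
st()"
```

```text
t 3.53 pos [0.4362 0.0404 0.08  ] xang 85.8 zax [ 0.001 -0.003 -1.   ] f [ 0.4 -0.1 -0.5] w 0.0524 q [ 0.56  0.13 -0.79  2.06  0.11  0.99 -0.36]
```

Call:
send_rows:
  commands:
    - [-0.05,0,-0.3,0,0,0,-0.2]
    - [-0.05,0,-0.3,0,0,0,-0.2]
    - [0,0,-0.3,0,0,0,-0.2]
    - [0,0,0,0,0,0,-0.2]

```text
time: 3.87
ee_pos: [0.4354, 0.0399, 0.0541]
eef_rot: [0.733, 0.68, 0.001, 0.004]
ft_force: [-0.3, -0.2, -0.0]
width: 0.0521
```

```bash
python3 -c "
from h import *
st()"
```

```text
t 3.87 pos [0.4354 0.0399 0.0541] xang 85.7 zax [ 0.007 -0.005 -1.   ] f [-0.3 -0.2 -0. ] w 0.0521 q [ 0.54  0.17 -0.78  2.09  0.16  0.93 -0.4 ]
```

Call:
send_rows:
  commands:
    - [0,0,-0.24,0.06,0.1,0,-0.2]
    - [0,0,-0.24,0,0.03,0,-0.2]
    - [0,0,0,0,0,0,-0.2]
    - [0,0,0,0,0,0,1]
    - [0,0,0,0,0,0,1]
    - [0,0,0,0,0,0,1]
    - [0,0,0,0,0,0,1]
  grip_force: 15

```text
time: 4.45
ee_pos: [0.4348, 0.0402, 0.0371]
eef_rot: [0.733, 0.68, -0.002, -0.003]
ft_force: [-0.3, -0.2, 0.4]
width: 0.0331
```

```bash
python3 -c "
from h import *
st()"
```

```text
t 4.45 pos [0.4348 0.0402 0.0371] xang 85.7 zax [-0.008  0.002 -1.   ] f [-0.3 -0.2  0.4] w 0.0331 q [ 0.53  0.21 -0.77  2.1   0.18  0.91 -0.42]
```

Call:
send_rows:
  commands:
    - [0,0,0,0,0,0,1]
    - [0,0,0.25,0,0,0,1]
    - [0,0,0.3,0,0,0,1]
    - [0,0,0.3,0,0,0,1]
    - [0,0,0.3,0,0,0,1]
    - [0,0,0.3,0,0,0,1]
    - [0,0,0,0,0,0,1]

```text
time: 5.03
ee_pos: [0.4354, 0.0406, 0.0867]
eef_rot: [0.733, 0.68, -0.002, -0.003]
ft_force: [1.3, -0.4, 0.5]
width: 0.0318
```

```bash
python3 -c "
from h import *
st()"
```

```text
t 5.03 pos [0.4354 0.0406 0.0867] xang 85.8 zax [-0.006  0.002 -1.   ] f [ 1.3 -0.4  0.5] w 0.0318 q [ 0.57  0.12 -0.79  2.05  0.1   1.01 -0.34]
```

Call:
send_rows:
  commands:
    - [0.3,0.1,0,0,-0.06,0,1]
    - [0.6,0.1,0,0,0,0,1]
    - [0.6,0.1,0,0,0,0,1]
    - [0.6,0.1,0,0,0,0,1]
    - [0.6,0.1,0,0,0,0,1]
    - [0.6,0.1,0,0,0,0,1]
    - [0.6,0.1,0,0,0,0,1]
    - [0.6,0.1,0,0,0,0,1]
    - [0.5,0.1,0,0,0,0,1]
    - [0,0,0,0,0,0,1]

```text
time: 5.87
ee_pos: [0.597, 0.068, 0.0837]
eef_rot: [0.735, 0.678, 0.0, 0.002]
ft_force: [0.6, -0.2, -0.9]
width: 0.032
```

```bash
python3 -c "
from h import *
s=st();snap('wrist','w3');snap('scene','s3',(205,200,445,380),3.3);c=wcal(s)
for X in [(.6038,.0657,.005),(.6038-.025,.0657,.005),(.6038+.025,.0657,.005)]:
  print(X,cv2.projectPoints(np.array([X]),cv2.Rodrigues(c['R'])[0],c['t'],c['K'],c['dist'])[0].ravel().round(1))
"
```

```text
t 5.87 pos [0.597  0.068  0.0837] xang 85.4 zax [ 0.004 -0.003 -1.   ] f [ 0.6 -0.2 -0.9] w 0.032 q [ 0.37  0.49 -0.71  1.66  0.35  1.12 -0.52]
(0.6038, 0.0657, 0.005) [331.7 245.1]
(0.5788, 0.0657, 0.005) [298.8 247.6]
(0.6288, 0.0657, 0.005) [364.6 242.5]
```

View pics/w3.png

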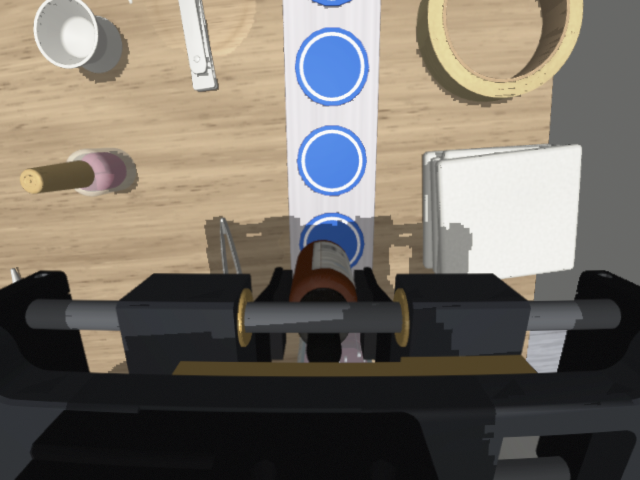

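View pics/s3.png

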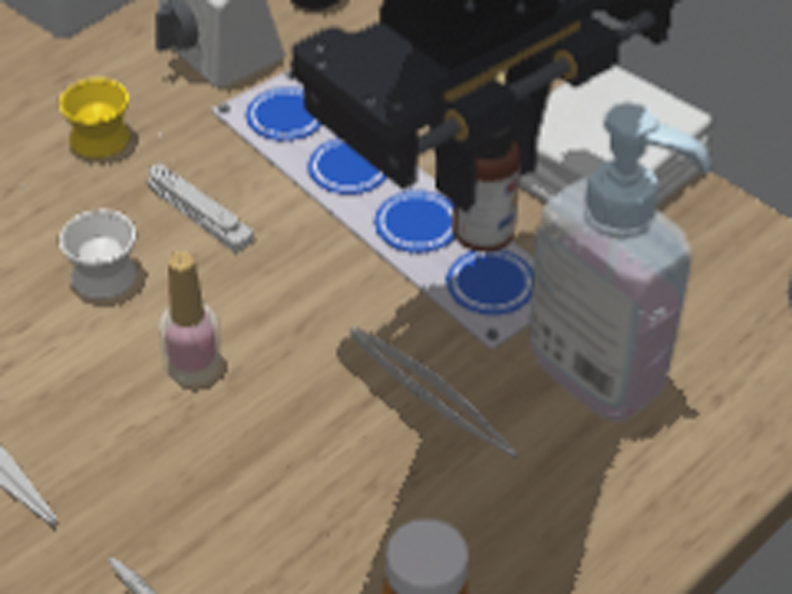

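```bash
python3 -c "
from h import *
c=wcal(r.read_state())
print(ray('scene',(352.3,271.5),.0466))
cv2.imwrite('pics/w3c.png',cv2.resize(cv2.imread('pics/w3.png')[200:370,260:400],None,fx=3.5,fy=3.5,interpolation=2))
for y in (.062,.066,.07):
  print([cv2.projectPoints(np.array([X]),cv2.Rodrigues(c['R'])[0],c['t'],c['K'],c['dist'])[0].ravel().round(1) for X in [(.597,y+.016,.0466),(.597,y+.016,.1166)]])
"
```

```text
[0.59485168 0.06304189 0.0466    ]
[array([325.3, 246.5]), array([326.8, 296.6])]
[array([324.8, 240.4]), array([326.1, 288. ])]
[array([324.3, 234.2]), array([325.4, 279.2])]
```

View pics/w3c.png

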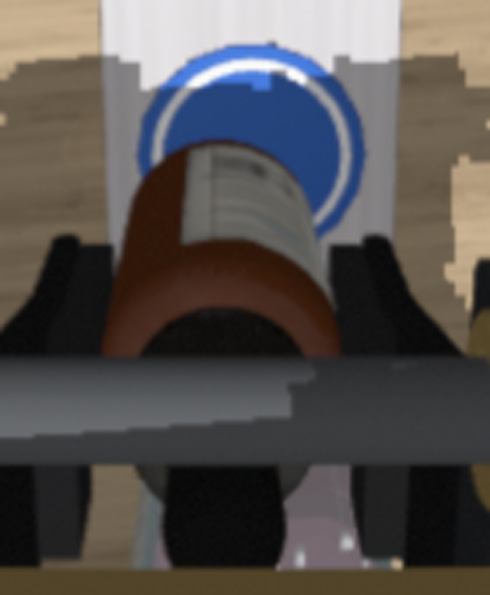

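Call:
send_rows:
  commands:
    - [0.23,-0.06,0,0,0,0,1]
    - [0,0,-0.25,0.02,0.03,0,1]
    - [0,0,-0.3,0,0,0,1]
    - [0,0,-0.3,0,0,0,1]
    - [0,0,-0.1,0,0,0,1]
    - [0,0,0,0,0,0,1]

```text
time: 6.47
ee_pos: [0.5998, 0.0645, 0.051]
eef_rot: [0.735, 0.678, -0.002, 0.0]
ft_force: [1.0, -0.6, -1.3]
width: 0.0317
```

```bash
python3 -c "
from h import *
st()"
```

```text
t 6.47 pos [0.5998 0.0645 0.051 ] xang 85.4 zax [-0.003 -0.003 -1.   ] f [ 1.  -0.6 -1.3] w 0.0317 q [ 0.35  0.53 -0.69  1.67  0.38  1.08 -0.53]
```

Call:
send_rows:
  commands:
    - [0.13,0.06,-0.1,0.03,-0.03,0,1]
    - [0.02,0,-0.1,0,0,0,1]
    - [0,0,0,0,0,0,1]
    - [0,0,0,0,0,0,1]

```text
time: 6.8
ee_pos: [0.6044, 0.0665, 0.0441]
eef_rot: [0.735, 0.678, -0.0, -0.0]
ft_force: [-0.5, 0.1, 0.2]
width: 0.0319
```

```bash
python3 -c "
from h import *
st()"
```

```text
t 6.8 pos [0.6044 0.0665 0.0441] xang 85.4 zax [-0.001 -0.    -1.   ] f [-0.5  0.1  0.2] w 0.0319 q [ 0.35  0.55 -0.68  1.66  0.39  1.07 -0.54]
```

Call:
send_rows:
  commands:
    - [0,0,-0.07,0,0,0,1]
    - [0,0,0,0,0,0,1]
    - [0,0,0,0,0,0,1]

```text
time: 7.05
ee_pos: [0.6049, 0.0666, 0.0425]
eef_rot: [0.735, 0.678, 0.0, 0.0]
ft_force: [0.0, 0.7, -1.0]
width: 0.0322
```

Call:
send_rows:
  commands:
    - [0,0,0,0,0,0,0.2]
    - [0,0,0,0,0,0,-0.2]
    - [0,0,0,0,0,0,-0.2]
    - [0,0,0,0,0,0,-0.2]

```text
time: 7.38
ee_pos: [0.6052, 0.0667, 0.0431]
eef_rot: [0.735, 0.678, 0.001, 0.001]
ft_force: [-0.4, -0.4, -0.6]
width: 0.047
```

```bash
python3 -c "
from h import *
st()"
```

```text
t 7.38 pos [0.6052 0.0667 0.0431] xang 85.4 zax [ 0.001 -0.    -1.   ] f [-0.4 -0.4 -0.6] w 0.047 q [ 0.35  0.55 -0.68  1.66  0.39  1.06 -0.54]
```

Call:
send_rows:
  commands:
    - [0,0,0.3,0,0,0,-0.2]
    - [0,0,0.4,0,0,0,-0.2]
    - [0,0,0.4,0,0,0,-0.2]
    - [0,0,0.4,0,0,0,-0.2]
    - [0,0,0.4,0,0,0,-0.2]
    - [0,0,0.4,0,0,0,-0.2]
    - [0,0,0.4,0,0,0,-0.2]

```text
time: 7.97
ee_pos: [0.6044, 0.0669, 0.1319]
eef_rot: [0.735, 0.678, 0.0, 0.0]
ft_force: [0.2, 0.2, 0.5]
width: 0.0523
```

```bash
python3 -c "
from h import *
st()"
```

```text
t 7.97 pos [0.6044 0.0669 0.1319] xang 85.4 zax [ 0.001 -0.    -1.   ] f [0.2 0.2 0.5] w 0.0523 q [ 0.38  0.46 -0.72  1.59  0.32  1.21 -0.49]
```

Call:
send_rows:
  commands:
    - [-0.6,0.25,0,0,0,0,-0.2]
    - [-0.65,0.29,0,0,0,0,-0.2]
    - [-0.65,0.29,0,0,0,0,-0.2]
    - [-0.65,0.29,0,0,0,0,-0.2]
    - [-0.65,0.29,0,0,0,0,-0.2]
    - [-0.65,0.29,0,0,0,0,-0.2]
    - [-0.65,0.29,0,0,0,0,-0.2]
    - [-0.5,0.25,0,0,0,0,-0.2]
    - [0,0,0,0,0,0,-0.2]

```text
time: 8.72
ee_pos: [0.4518, 0.1371, 0.1439]
eef_rot: [0.735, 0.678, 0.004, 0.005]
ft_force: [0.1, -0.4, 0.7]
width: 0.0521
```

```bash
python3 -c "
from h import *
s=st();snap('wrist','w4');snap('top','t4',(235,190,470,345),3.4);c=wcal(s)
for X in [(.4498,.1355,.079),(.4529,.2173,.032)]:
  print(X,cv2.projectPoints(np.array([X]),cv2.Rodrigues(c['R'])[0],c['t'],c['K'],c['dist'])[0].ravel().round(1))
"
```

```text
t 8.72 pos [0.4518 0.1371 0.1439] xang 85.3 zax [ 0.014 -0.002 -1.   ] f [ 0.1 -0.4  0.7] w 0.0521 q [ 0.42  0.12 -0.85  1.93  0.11  1.13 -0.56]
(0.4498, 0.1355, 0.079) [319.1 251. ]
(0.4529, 0.2173, 0.032) [314.1 134. ]
```

View pics/w4.png

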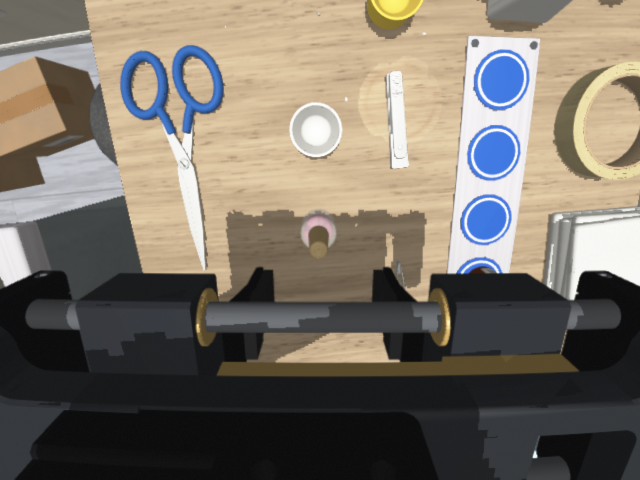

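View pics/t4.png

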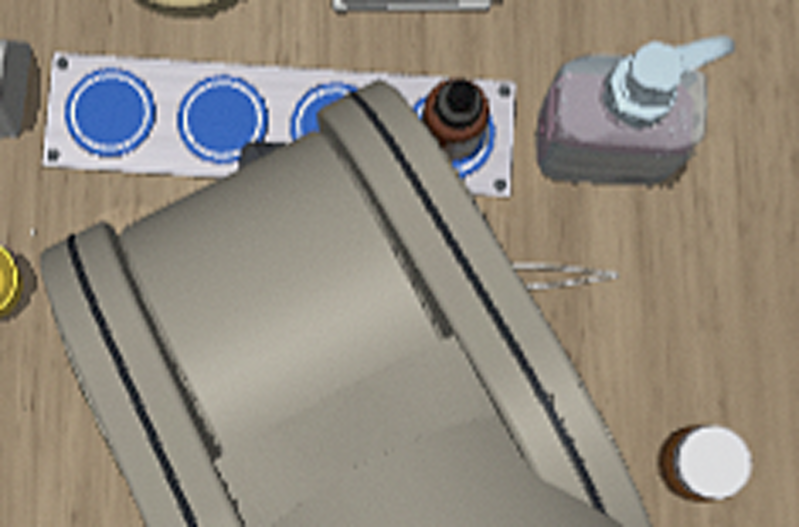

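Call:
send_rows:
  commands:
    - [-0.05,-0.03,-0.2,0.02,0.16,0,-0.2]
    - [0,0,-0.4,0,0,0,-0.2]
    - [0,0,-0.4,0,0,0,-0.2]
    - [0,0,-0.4,0,0,0,-0.2]
    - [0,0,-0.4,0,0,0,-0.2]
    - [0,0,0,0,0,0,-0.2]

```text
time: 9.32
ee_pos: [0.4554, 0.132, 0.084]
eef_rot: [0.738, 0.675, 0.0, -0.001]
ft_force: [0.1, -0.0, 0.0]
width: 0.0522
```

```bash
python3 -c "
from h import *
st();print(ray('top',(370.6,217.9),.107),ray('top',(369.4,222.9),.075))"
```

```text
t 9.32 pos [0.4554 0.132  0.084 ] xang 84.9 zax [-0.001  0.002 -1.   ] f [ 0.1 -0.   0. ] w 0.0522 q [ 0.39  0.23 -0.83  1.97  0.19  1.02 -0.62]
[0.60026882 0.06524424 0.107     ] [0.59895706 0.06499483 0.075     ]
```

Call:
send_rows:
  commands:
    - [-0.19,0.12,0,0,0,0.1,-0.2]
    - [-0.02,0.01,-0.25,0,0,0,-0.2]
    - [-0.02,0.01,-0.3,0,0,0,-0.2]
    - [-0.02,0.01,-0.3,0,0,0,-0.2]
    - [0,0,0,0,0,0,-0.2]

```text
time: 9.73
ee_pos: [0.4469, 0.1369, 0.0548]
eef_rot: [0.735, 0.678, -0.0, -0.003]
ft_force: [-0.1, 0.5, -0.3]
width: 0.052
```

```bash
python3 -c "
from h import *
st()"
```

```text
t 9.73 pos [0.4469 0.1369 0.0548] xang 85.4 zax [-0.004  0.003 -1.   ] f [-0.1  0.5 -0.3] w 0.052 q [ 0.37  0.26 -0.82  2.01  0.23  0.96 -0.65]
```

Call:
send_rows:
  commands:
    - [0.1,-0.04,-0.2,-0.03,-0.04,0,-0.2]
    - [-0.02,0.01,-0.25,0,0,0,-0.2]
    - [-0.02,0.01,-0.25,0,0,0,-0.2]
    - [-0.02,0.01,-0.25,0,0,0,-0.2]
    - [0,0,-0.1,0,0,0,-0.2]
    - [0,0,0,0,0,0,-0.2]

```text
time: 10.23
ee_pos: [0.4485, 0.1365, 0.0197]
eef_rot: [0.735, 0.678, 0.0, -0.0]
ft_force: [0.7, 0.7, 0.4]
width: 0.0521
```

```bash
python3 -c "
from h import *
st()"
```

```text
t 10.23 pos [0.4485 0.1365 0.0197] xang 85.4 zax [ 0.  0. -1.] f [0.7 0.7 0.4] w 0.0521 q [ 0.33  0.33 -0.8   2.04  0.3   0.9  -0.71]
```

Call:
send_rows:
  commands:
    - [0,-0.02,-0.12,0,0,0,-0.2]
    - [0,0,0,0,0,0,-0.2]
    - [0,0,0,0,0,0,1]
    - [0,0,0,0,0,0,1]
    - [0,0,0,0,0,0,1]
    - [0,0,0,0,0,0,1]
    - [0,0,0,0,0,0,1]

```text
time: 10.82
ee_pos: [0.4491, 0.1361, 0.0165]
eef_rot: [0.735, 0.678, 0.001, 0.0]
ft_force: [-1.0, 0.3, -0.9]
width: 0.0298
```

```bash
python3 -c "
from h import *
st()"
```

```text
t 10.82 pos [0.4491 0.1361 0.0165] xang 85.4 zax [ 0.001  0.001 -1.   ] f [-1.   0.3 -0.9] w 0.0298 q [ 0.33  0.33 -0.79  2.04  0.3   0.89 -0.71]
```

Call:
send_rows:
  commands:
    - [0,0,0.2,0,0,0,1]
    - [0,0,0.3,0,0,0,1]
    - [0,0,0.3,0,0,0,1]
    - [0,0,0.3,0,0,0,1]
    - [0,0,0.2,0,0,0,1]
    - [0,0,0,0,0,0,1]

```text
time: 11.32
ee_pos: [0.4493, 0.1364, 0.0606]
eef_rot: [0.735, 0.678, 0.001, 0.001]
ft_force: [0.3, 0.4, -0.8]
width: 0.0297
```

Call:
send_rows:
  commands:
    - [0.3,-0.03,0,0,0,0,1]
    - [0.6,-0.03,0,0,0,0,1]
    - [0.6,-0.03,0,0,0,0,1]
    - [0.6,-0.03,0,0,0,0,1]
    - [0.6,-0.03,0,0,0,0,1]
    - [0.6,-0.03,0,0,0,0,1]
    - [0.6,-0.03,0,0,0,0,1]
    - [0.6,-0.03,0,0,0,0,1]
    - [0.4,-0.03,0,0,0,0,1]
    - [0,0,0,0,0,0,1]

```text
time: 12.15
ee_pos: [0.6079, 0.1228, 0.057]
eef_rot: [0.736, 0.677, -0.001, 0.003]
ft_force: [0.2, -0.3, -0.5]
width: 0.0298
```

```bash
python3 -c "
from h import *
s=st();snap('wrist','w5');snap('scene','s5',(205,200,445,380),3.3)"
```

```text
t 12.15 pos [0.6079 0.1228 0.057 ] xang 85.2 zax [ 0.003 -0.006 -1.   ] f [ 0.2 -0.3 -0.5] w 0.0298 q [ 0.26  0.56 -0.7   1.62  0.4   1.1  -0.64]
```

View pics/w5.png

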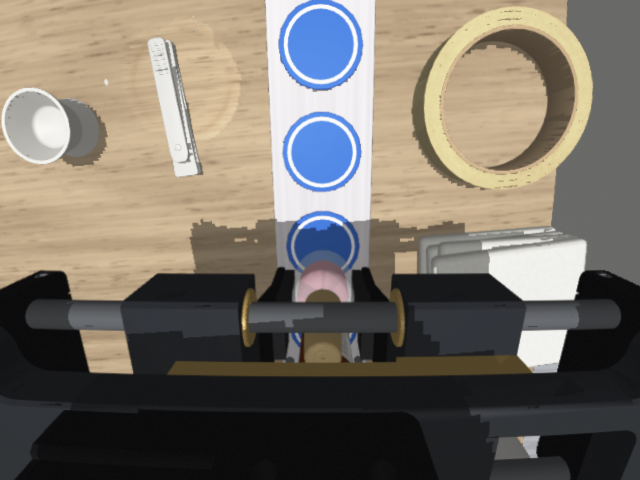

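View pics/s5.png

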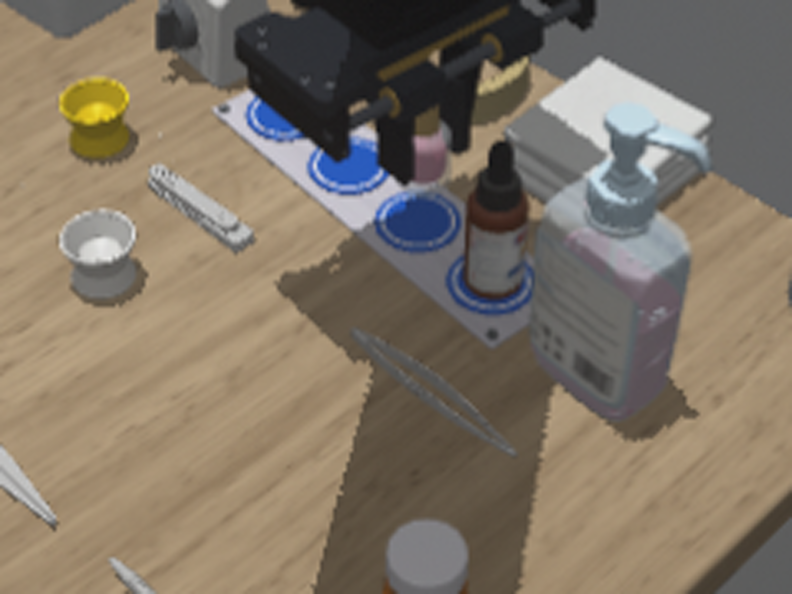

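Call:
send_rows:
  commands:
    - [0,0.16,-0.1,0.06,0.03,0,1]
    - [0.02,0,-0.3,0,0,0,1]
    - [0.02,0,-0.3,0,0,0,1]
    - [0.02,0,-0.2,0,0,0,1]
    - [0,0,0,0,0,0,1]

```text
time: 12.67
ee_pos: [0.6046, 0.1294, 0.0266]
eef_rot: [0.735, 0.678, -0.001, -0.001]
ft_force: [0.4, 0.3, -1.0]
width: 0.0297
```

```bash
python3 -c "
from h import *
st()"
```

```text
t 12.67 pos [0.6046 0.1294 0.0266] xang 85.4 zax [-0.003 -0.001 -1.   ] f [ 0.4  0.3 -1. ] w 0.0297 q [ 0.24  0.6  -0.69  1.64  0.43  1.06 -0.66]
```

Call:
send_rows:
  commands:
    - [0.13,-0.05,-0.05,0,-0.03,0,1]
    - [0,0,-0.07,0,0,0,1]
    - [0,0,0,0,0,0,1]
    - [0,0,0,0,0,0,1]

```text
time: 13.0
ee_pos: [0.6084, 0.1275, 0.022]
eef_rot: [0.735, 0.678, -0.001, 0.0]
ft_force: [0.2, 0.5, 0.3]
width: 0.0297
```

```bash
python3 -c "
from h import *
st()"
```

```text
t 13.0 pos [0.6084 0.1275 0.022 ] xang 85.4 zax [-0.001 -0.001 -1.   ] f [0.2 0.5 0.3] w 0.0297 q [ 0.24  0.61 -0.69  1.64  0.43  1.05 -0.66]
```

Call:
send_rows:
  commands:
    - [0,0,-0.03,0,0,0,1]
    - [0,0,0,0,0,0,0.3]
    - [0,0,0,0,0,0,0]
    - [0,0,0,0,0,0,-0.1]
    - [0,0,0,0,0,0,-0.1]
    - [0,0,0,0,0,0,-0.1]

```text
time: 13.5
ee_pos: [0.6092, 0.1277, 0.0225]
eef_rot: [0.735, 0.678, 0.0, 0.001]
ft_force: [0.3, 0.2, 0.6]
width: 0.0457
```

Call:
send_rows:
  commands:
    - [0,0,0.3,0,0,0,-0.1]
    - [0,0,0.4,0,0,0,-0.1]
    - [0,0,0.4,0,0,0,-0.1]
    - [0,0,0.4,0,0,0,-0.1]
    - [0,0,0.4,0,0,0,-0.1]
    - [0,0,0.4,0,0,0,-0.1]
    - [0,0,0.4,0,0,0,-0.1]

```text
time: 14.08
ee_pos: [0.6084, 0.1278, 0.1111]
eef_rot: [0.735, 0.678, -0.0, 0.0]
ft_force: [-1.4, 0.0, 0.1]
width: 0.0481
```

```bash
python3 -c "
from h import *
s=st();snap('scene','s6',(205,200,445,380),3.3)"
```

```text
t 14.08 pos [0.6084 0.1278 0.1111] xang 85.4 zax [ 0.    -0.001 -1.   ] f [-1.4  0.   0.1] w 0.0481 q [ 0.27  0.51 -0.73  1.57  0.36  1.2  -0.61]
```

View pics/s6.png

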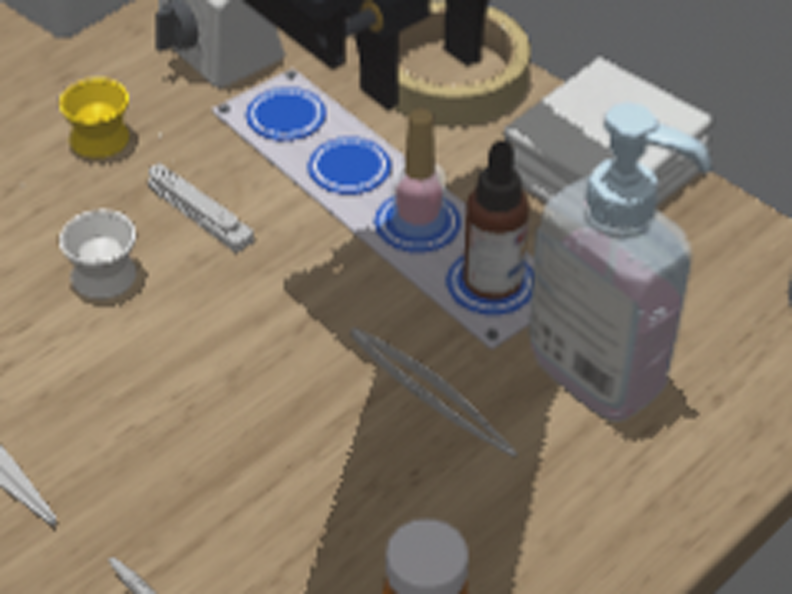

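Call:
send_rows:
  commands:
    - [-0.5,0,0.1,0,0,0,-0.3]
    - [-0.65,0,0.1,0,0,0,-0.3]
    - [-0.65,0,0,0,0,0,-0.3]
    - [-0.65,0,0,0,0,0,-0.3]
    - [-0.65,-0.3,0,0,0,0,-0.3]
    - [-0.65,-0.5,0,0,0,0,-0.3]
    - [-0.65,-0.6,0,0,0,0,-0.3]
    - [-0.5,-0.6,0,0,0,0,-0.3]
    - [-0.2,-0.7,0,0,0,0,-0.3]
    - [-0.1,-0.7,0,0,0,0,-0.3]

```text
time: 14.97
ee_pos: [0.4485, 0.0293, 0.1274]
eef_rot: [0.732, 0.681, 0.005, 0.004]
ft_force: [1.5, -0.0, 0.3]
width: 0.0564
```

```bash
python3 -c "
from h import *
st()"
```

```text
t 14.97 pos [0.4485 0.0293 0.1274] xang 85.8 zax [ 0.012  0.001 -1.   ] f [ 1.5 -0.   0.3] w 0.0564 q [ 0.61  0.07 -0.79  2.    0.06  1.08 -0.28]
```

Call:
send_rows:
  commands:
    - [-0.15,-0.6,0,0,0.1,0,-0.3]
    - [-0.15,-0.6,0,0,0.05,0,-0.3]
    - [-0.15,-0.6,0,0,0,0,-0.3]
    - [-0.15,-0.5,0,0,0,0,-0.3]
    - [-0.1,-0.4,0,0,0,0,-0.3]
    - [0,0,0,0,0,0,-0.3]
    - [0,0,0,0,0,0,-0.3]

```text
time: 15.55
ee_pos: [0.4257, -0.0594, 0.1318]
eef_rot: [0.734, 0.679, -0.0, 0.003]
ft_force: [0.4, 0.8, 0.4]
width: 0.0566
```

```bash
python3 -c "
from h import *
s=st();snap('wrist','w7');snap('top','t7',(235,190,470,345),3.4);c=wcal(s)
for X in [(.4258,-.0584,.055)]:
  print(X,cv2.projectPoints(np.array([X]),cv2.Rodrigues(c['R'])[0],c['t'],c['K'],c['dist'])[0].ravel().round(1))
"
```

```text
t 15.55 pos [ 0.4257 -0.0594  0.1318] xang 85.6 zax [ 0.003 -0.004 -1.   ] f [0.4 0.8 0.4] w 0.0566 q [ 0.73  0.01 -0.69  2.03  0.01  1.1  -0.05]
(0.4258, -0.0584, 0.055) [322.6 242.2]
```

View pics/w7.png

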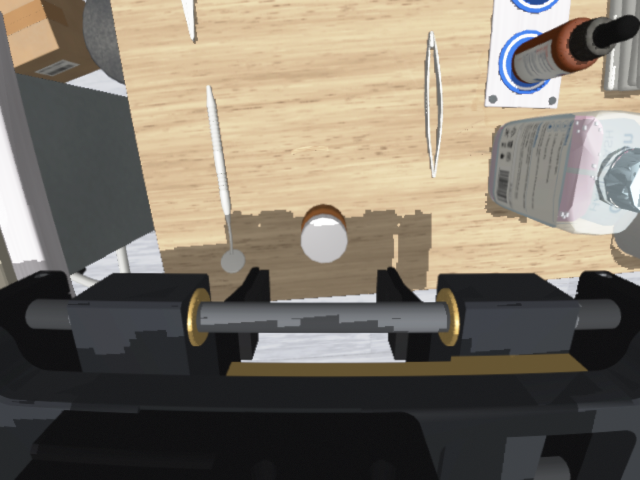

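View pics/t7.png

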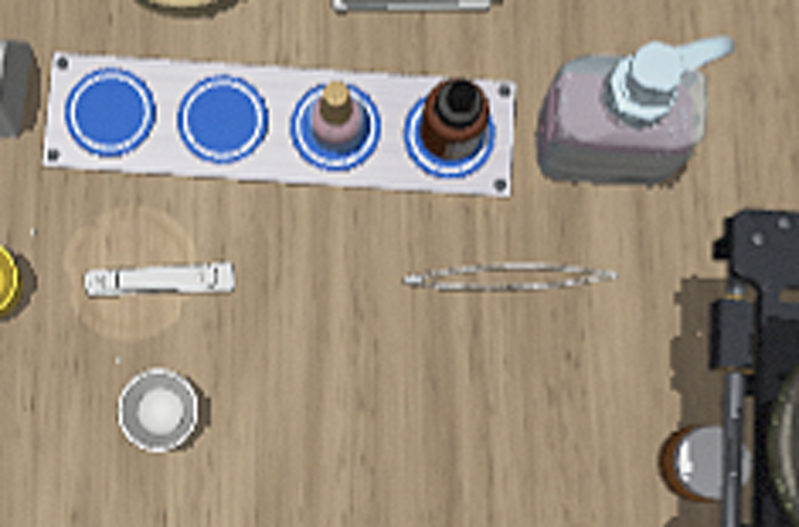

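Call:
send_rows:
  commands:
    - [0.02,0.05,-0.3,0.05,0.03,0,-0.3]
    - [-0.02,0.02,-0.35,0,0,0,-0.3]
    - [-0.02,0.02,-0.35,0,0,0,-0.3]
    - [-0.02,0.02,-0.35,0,0,0,-0.3]
    - [-0.02,0.02,-0.35,0,0,0,-0.3]
    - [0,0,0,0,0,0,-0.3]

```text
time: 16.15
ee_pos: [0.4242, -0.0496, 0.075]
eef_rot: [0.731, 0.682, 0.001, -0.001]
ft_force: [-0.4, -0.4, -0.1]
width: 0.0566
```

```bash
python3 -c "
from h import *
st()"
```

```text
t 16.15 pos [ 0.4242 -0.0496  0.075 ] xang 86.1 zax [ 0.     0.003 -1.   ] f [-0.4 -0.4 -0.1] w 0.0566 q [ 0.7   0.1  -0.71  2.1   0.07  0.97 -0.11]
```

Call:
send_rows:
  commands:
    - [0.06,-0.26,0,-0.02,0,0,-0.3]
    - [0,-0.02,-0.25,0,0,0,-0.3]
    - [0,-0.02,-0.25,0,0,0,-0.3]
    - [0,-0.02,-0.25,0,0,0,-0.3]
    - [0,0,0,0,0,0,-0.3]

```text
time: 16.57
ee_pos: [0.4263, -0.0589, 0.0498]
eef_rot: [0.73, 0.683, 0.0, -0.001]
ft_force: [-0.3, -0.9, -0.5]
width: 0.0566
```

```bash
python3 -c "
from h import *
st()"
```

```text
t 16.57 pos [ 0.4263 -0.0589  0.0498] xang 86.2 zax [-0.001  0.002 -1.   ] f [-0.3 -0.9 -0.5] w 0.0566 q [ 0.7   0.15 -0.69  2.11  0.12  0.92 -0.13]
```

Call:
send_rows:
  commands:
    - [0,0.04,-0.25,0,0,0,-0.3]
    - [0,0,-0.25,0,0,0,-0.3]
    - [0,0,-0.25,0,0,0,-0.3]
    - [0,0,-0.25,0,0,0,-0.3]
    - [0,0,-0.2,0,0,0,-0.3]
    - [0,0,0,0,0,0,-0.3]

```text
time: 17.07
ee_pos: [0.4263, -0.0574, 0.0098]
eef_rot: [0.73, 0.683, 0.001, -0.001]
ft_force: [-0.7, -0.1, -0.4]
width: 0.0568
```

```bash
python3 -c "
from h import *
st()"
```

```text
t 17.07 pos [ 0.4263 -0.0574  0.0098] xang 86.2 zax [-0.     0.002 -1.   ] f [-0.7 -0.1 -0.4] w 0.0568 q [ 0.67  0.23 -0.68  2.14  0.19  0.83 -0.19]
```

Now close on the jar and lift.

Call:
send_rows:
  commands:
    - [0,0,0,0,0,0,1]
    - [0,0,0,0,0,0,1]
    - [0,0,0,0,0,0,1]
    - [0,0,0,0,0,0,1]
    - [0,0,0,0,0,0,1]

```text
time: 17.48
ee_pos: [0.4265, -0.0573, 0.0099]
eef_rot: [0.73, 0.683, 0.001, -0.001]
ft_force: [-0.0, -0.1, -0.1]
width: 0.0387
```

Call:
send_rows:
  commands:
    - [0,0,0.2,0,0,0,1]
    - [0,0,0.3,0,0,0,1]
    - [0,0,0.3,0,0,0,1]
    - [0,0,0.3,0,0,0,1]
    - [0,0,0.3,0,0,0,1]
    - [0,0,0.2,0,0,0,1]
    - [0,0,0,0,0,0,1]

```text
time: 18.07
ee_pos: [0.4272, -0.0572, 0.0647]
eef_rot: [0.73, 0.683, 0.001, 0.0]
ft_force: [0.6, -0.9, -0.3]
width: 0.0387
```

```bash
python3 -c "
from h import *
st()"
```

```text
t 18.07 pos [ 0.4272 -0.0572  0.0647] xang 86.2 zax [ 0.002  0.001 -1.   ] f [ 0.6 -0.9 -0.3] w 0.0387 q [ 0.71  0.12 -0.7   2.1   0.1   0.95 -0.11]
```

Call:
send_rows:
  commands:
    - [0.05,0.4,0.05,0,0,0,1]
    - [0.05,0.7,0.05,0,0,0,1]
    - [0.05,0.8,0,0,0,0,1]
    - [0.05,0.8,0,0,0,0,1]
    - [0.05,0.8,0,0,0,0,1]
    - [0.05,0.8,0,0,0,0,1]
    - [0.05,0.8,0,0,0,0,1]
    - [0.05,0.8,0,0,0,0,1]
    - [0.05,0.8,0,0,0,0,1]
    - [0.05,0.6,0,0,0,0,1]

```text
time: 18.9
ee_pos: [0.4419, 0.1651, 0.0694]
eef_rot: [0.734, 0.679, 0.001, 0.003]
ft_force: [1.0, 0.4, -1.3]
width: 0.0388
```

```bash
python3 -c "
from h import *
st()"
```

```text
t 18.9 pos [0.4419 0.1651 0.0694] xang 85.5 zax [ 0.005 -0.003 -1.   ] f [ 1.   0.4 -1.3] w 0.0388 q [ 0.33  0.25 -0.85  1.99  0.23  0.99 -0.72]
```

Now forward to mark 3 at (.6126, .189).

Call:
send_rows:
  commands:
    - [0.3,0.1,0,0.02,0.03,0,1]
    - [0.6,0.1,0,0,0,0,1]
    - [0.6,0.1,0,0,0,0,1]
    - [0.6,0.1,0,0,0,0,1]
    - [0.6,0.1,0,0,0,0,1]
    - [0.6,0.1,0,0,0,0,1]
    - [0.6,0.1,0,0,0,0,1]
    - [0.6,0.05,0,0,0,0,1]
    - [0.6,0,0,0,0,0,1]
    - [0.2,0,0,0,0,0,1]

```text
time: 19.73
ee_pos: [0.6048, 0.1933, 0.0669]
eef_rot: [0.732, 0.682, -0.001, 0.001]
ft_force: [-0.5, -0.5, -0.4]
width: 0.0382
```

Call:
send_rows:
  commands:
    - [0,0,0,0,0,0,1]

```text
time: 19.82
ee_pos: [0.6054, 0.1932, 0.0664]
eef_rot: [0.732, 0.681, -0.001, 0.0]
ft_force: [-0.6, 0.2, -0.8]
width: 0.038
```

```bash
python3 -c "
from h import *
st()"
```

```text
t 19.82 pos [0.6054 0.1932 0.0664] xang 85.9 zax [-0.001 -0.002 -1.   ] f [-0.6  0.2 -0.8] w 0.038 q [ 0.16  0.59 -0.73  1.57  0.42  1.15 -0.74]
```

Call:
send_rows:
  commands:
    - [0.25,-0.14,-0.15,0,0,0,1]
    - [0.03,0,-0.3,0,0,0,1]
    - [0.03,0,-0.3,0,0,0,1]
    - [0.03,0,-0.3,0,0,0,1]
    - [0.03,0,-0.3,0,0,0,1]
    - [0,0,-0.1,0,0,0,1]
    - [0,0,0,0,0,0,1]

```text
time: 20.4
ee_pos: [0.6133, 0.1879, 0.0168]
eef_rot: [0.732, 0.682, -0.003, -0.0]
ft_force: [-0.1, -0.5, 0.7]
width: 0.0382
```

```bash
python3 -c "
from h import *
st()"
```

```text
t 20.4 pos [0.6133 0.1879 0.0168] xang 86.0 zax [-0.005 -0.004 -1.   ] f [-0.1 -0.5  0.7] w 0.0382 q [ 0.14  0.66 -0.7   1.58  0.47  1.08 -0.75]
```

Call:
send_rows:
  commands:
    - [-0.02,0.05,0,0.05,-0.05,0,1]
    - [0,0,-0.06,0,0,0,1]
    - [0,0,0,0,0,0,1]

```text
time: 20.65
ee_pos: [0.6123, 0.19, 0.015]
eef_rot: [0.731, 0.682, 0.0, -0.001]
ft_force: [-0.3, -0.1, -1.9]
width: 0.038
```

```bash
python3 -c "
from h import *
st()"
```

```text
t 20.65 pos [0.6123 0.19   0.015 ] xang 86.0 zax [-0.     0.001 -1.   ] f [-0.3 -0.1 -1.9] w 0.038 q [ 0.14  0.66 -0.7   1.59  0.47  1.07 -0.75]
```

Call:
send_rows:
  commands:
    - [0,0,0,0,0,0,0.1]
    - [0,0,0,0,0,0,-0.2]
    - [0,0,0,0,0,0,-0.3]
    - [0,0,0,0,0,0,-0.3]
    - [0,0,0,0,0,0,-0.3]

```text
time: 21.07
ee_pos: [0.6132, 0.1905, 0.0167]
eef_rot: [0.731, 0.682, 0.001, 0.0]
ft_force: [-0.5, 0.0, -0.7]
width: 0.0543
```

Call:
send_rows:
  commands:
    - [0,0,0.3,0,0,0,-0.3]
    - [0,0,0.4,0,0,0,-0.3]
    - [0,0,0.4,0,0,0,-0.3]
    - [0,0,0.4,0,0,0,-0.3]
    - [0,0,0.4,0,0,0,-0.3]
    - [0,0,0.4,0,0,0,-0.3]
    - [0,0,0.2,0,0,0,-0.3]

```text
time: 21.65
ee_pos: [0.6132, 0.1908, 0.1004]
eef_rot: [0.731, 0.682, 0.002, 0.0]
ft_force: [0.5, 0.6, -0.0]
width: 0.0565
```

Call:
send_rows:
  commands:
    - [-0.5,0.1,0,0,0,0,-0.3]
    - [-0.6,0.1,0,0,0,0,-0.3]
    - [-0.65,0.1,0,0,0,0,-0.3]
    - [-0.65,0.1,0,0,0,0,-0.3]
    - [-0.65,0.1,0,0,0,0,-0.3]
    - [-0.65,0.1,0,0,0,0,-0.3]
    - [-0.65,0.1,0,0,0,0,-0.3]
    - [-0.6,0.1,0,0,0,0,-0.3]
    - [-0.3,0.1,0,0,0,0,-0.3]
    - [0,0,0,0,0,0,-0.3]

```text
time: 22.48
ee_pos: [0.4517, 0.2187, 0.1081]
eef_rot: [0.732, 0.681, 0.005, 0.004]
ft_force: [-0.4, -0.0, 0.5]
width: 0.057
```

```bash
python3 -c "
from h import *
s=st();snap('wrist','w8');snap('scene','s8',(205,200,445,380),3.3);c=wcal(s)
for X in [(.4529,.2173,.032)]:
  print(X,cv2.projectPoints(np.array([X]),cv2.Rodrigues(c['R'])[0],c['t'],c['K'],c['dist'])[0].ravel().round(1))
"
```

```text
t 22.48 pos [0.4517 0.2187 0.1081] xang 85.9 zax [ 0.013  0.002 -1.   ] f [-0.4 -0.   0.5] w 0.057 q [ 0.25  0.26 -0.88  1.89  0.23  1.08 -0.8 ]
(0.4529, 0.2173, 0.032) [323.4 246. ]
```

View pics/w8.png

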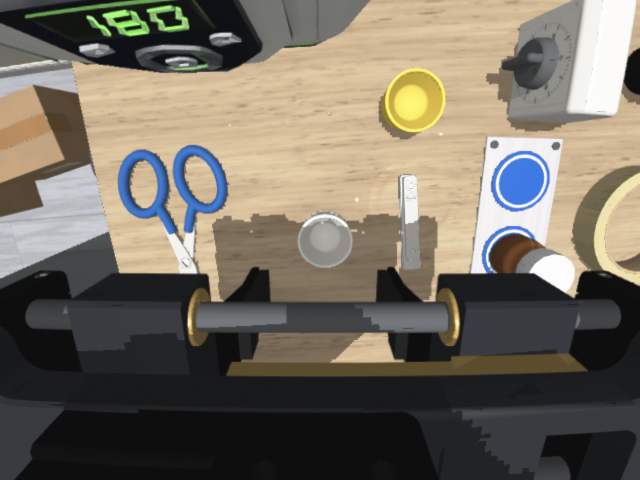

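View pics/s8.png

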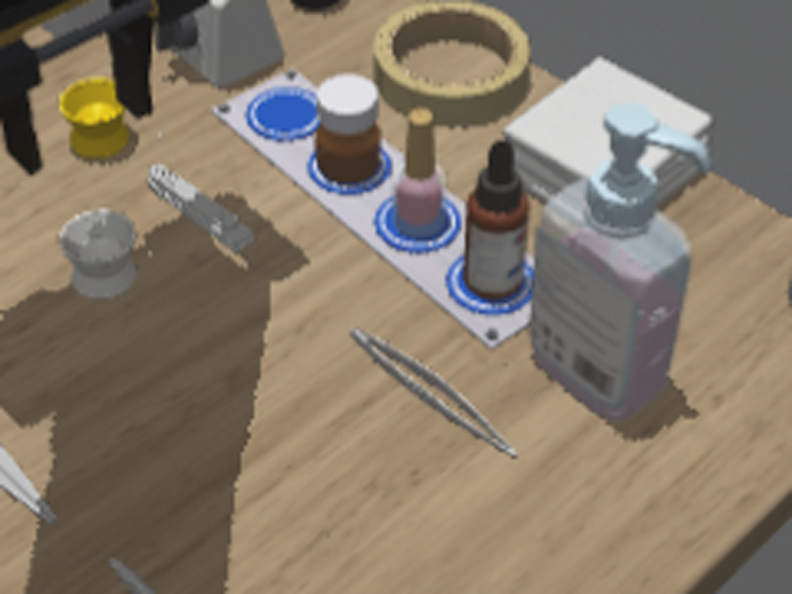

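Call:
send_rows:
  commands:
    - [0.03,0,-0.2,-0.02,0.15,0,-0.3]
    - [0,0,-0.35,0,0,0,-0.3]
    - [0,0,-0.35,0,0,0,-0.3]
    - [0,0,-0.35,0,0,0,-0.3]
    - [0,0,-0.35,0,0,0,-0.3]
    - [0,0,0,0,0,0,-0.3]

```text
time: 23.08
ee_pos: [0.4578, 0.2164, 0.0539]
eef_rot: [0.734, 0.679, -0.0, -0.001]
ft_force: [-0.4, -0.7, -0.2]
width: 0.0569
```

```bash
python3 -c "
from h import *
st()"
```

```text
t 23.08 pos [0.4578 0.2164 0.0539] xang 85.5 zax [-0.002  0.002 -1.   ] f [-0.4 -0.7 -0.2] w 0.0569 q [ 0.2   0.36 -0.84  1.92  0.32  1.   -0.85]
```

Call:
send_rows:
  commands:
    - [-0.16,0.06,0,0,0,0,-0.3]
    - [-0.01,0,-0.25,0,0,0,-0.3]
    - [-0.01,0,-0.3,0,0,0,-0.3]
    - [-0.01,0,-0.3,0,0,0,-0.3]
    - [0,0,-0.3,0,0,0,-0.3]
    - [0,0,-0.2,0,0,0,-0.3]
    - [0,0,0,0,0,0,-0.3]

```text
time: 23.67
ee_pos: [0.4508, 0.2185, 0.0083]
eef_rot: [0.734, 0.679, -0.001, -0.002]
ft_force: [-0.9, -0.0, -0.1]
width: 0.056
```

```bash
python3 -c "
from h import *
st()"
```

```text
t 23.67 pos [0.4508 0.2185 0.0083] xang 85.6 zax [-0.004  0.002 -1.   ] f [-0.9 -0.  -0.1] w 0.056 q [ 0.16  0.43 -0.8   1.96  0.38  0.91 -0.91]
```

Call:
send_rows:
  commands:
    - [0.07,-0.01,-0.05,-0.02,-0.04,0,-0.3]
    - [0,0,0,0,0,0,-0.3]
    - [0,0,0,0,0,0,1]
    - [0,0,0,0,0,0,1]
    - [0,0,0,0,0,0,1]
    - [0,0,0,0,0,0,1]
    - [0,0,0,0,0,0,1]
  grip_force: 10

```text
time: 24.25
ee_pos: [0.454, 0.2186, 0.0074]
eef_rot: [0.734, 0.679, 0.001, 0.0]
ft_force: [-0.3, 0.3, 0.6]
width: 0.0398
```

```bash
python3 -c "
from h import *
s=st();snap('wrist','w9',(200,180,440,380),3.3)"
```

```text
t 24.25 pos [0.454  0.2186 0.0074] xang 85.6 zax [ 0.001  0.    -1.   ] f [-0.3  0.3  0.6] w 0.0398 q [ 0.16  0.43 -0.8   1.96  0.39  0.91 -0.92]
```

View pics/w9.png

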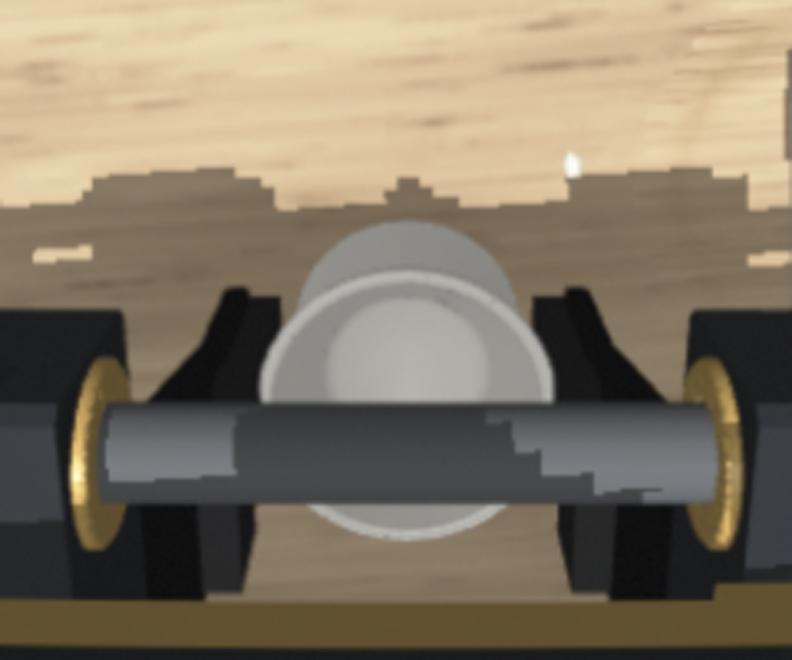

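```bash
python3 -c "
from h import *
s=r.read_state();c=wcal(s)
for v in (270,540): print(ray('',(200+408/3.3,180+v/3.3),.032,c))"
```

```text
[0.45593941 0.241378   0.032     ]
[0.45280319 0.20029713 0.032     ]
```

Call:
send_rows:
  commands:
    - [0,0,0.1,0,0,0,1]
    - [0,0,0.2,0,0,0,1]
    - [0,0,0.3,0,0,0,1]
    - [0,0,0.3,0,0,0,1]
    - [0,0,0.2,0,0,0,1]
    - [0,0,0,0,0,0,1]
  grip_force: 15

```text
time: 24.8
ee_pos: [0.4539, 0.2188, 0.0444]
eef_rot: [0.734, 0.679, 0.001, 0.0]
ft_force: [0.9, -1.0, 0.3]
width: 0.0393
```

```bash
python3 -c "
from h import *
s=st();snap('wrist','w10',(200,180,440,380),3.3)"
```

```text
t 24.8 pos [0.4539 0.2188 0.0444] xang 85.6 zax [ 0.002  0.    -1.   ] f [ 0.9 -1.   0.3] w 0.0393 q [ 0.19  0.37 -0.83  1.93  0.33  0.98 -0.87]
```

View pics/w10.png

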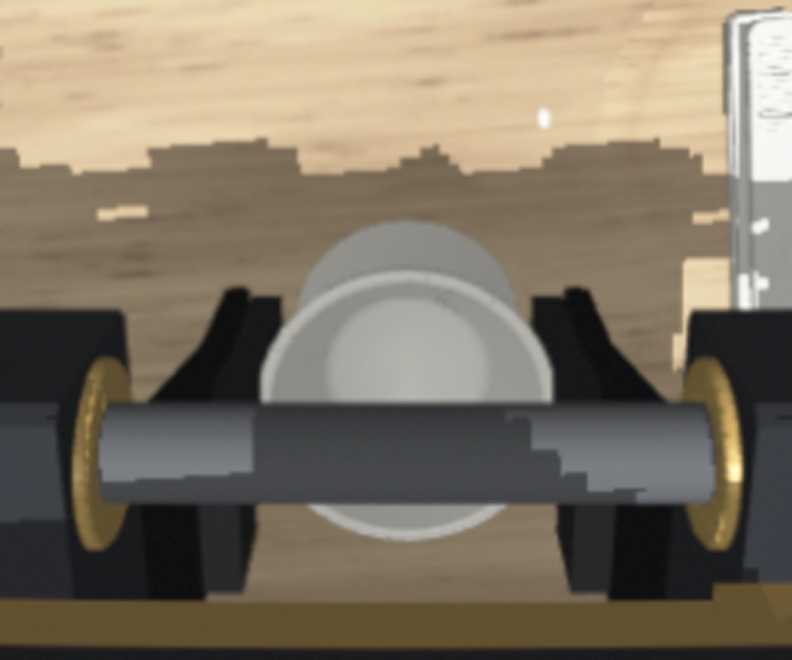

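Call:
send_rows:
  commands:
    - [0.3,0.1,0,0,0.02,0,1]
    - [0.6,0.12,0,0,0,0,1]
    - [0.6,0.12,0,0,0,0,1]
    - [0.6,0.12,0,0,0,0,1]
    - [0.6,0.12,0,0,0,0,1]
    - [0.6,0.12,0,0,0,0,1]
    - [0.6,0.1,0,0,0,0,1]
    - [0.6,0.1,0,0,0,0,1]
    - [0.4,0.1,0,0,0,0,1]
    - [0,0,0,0,0,0,1]

```text
time: 25.68
ee_pos: [0.6063, 0.247, 0.0412]
eef_rot: [0.734, 0.679, -0.002, 0.001]
ft_force: [0.0, -0.5, -1.3]
width: 0.0394
```

```bash
python3 -c "
from h import *
s=st();snap('wrist','w11')"
```

```text
t 25.68 pos [0.6063 0.247  0.0412] xang 85.5 zax [-0.002 -0.005 -1.   ] f [ 0.  -0.5 -1.3] w 0.0394 q [ 0.06  0.66 -0.72  1.53  0.47  1.13 -0.84]
```

View pics/w11.png

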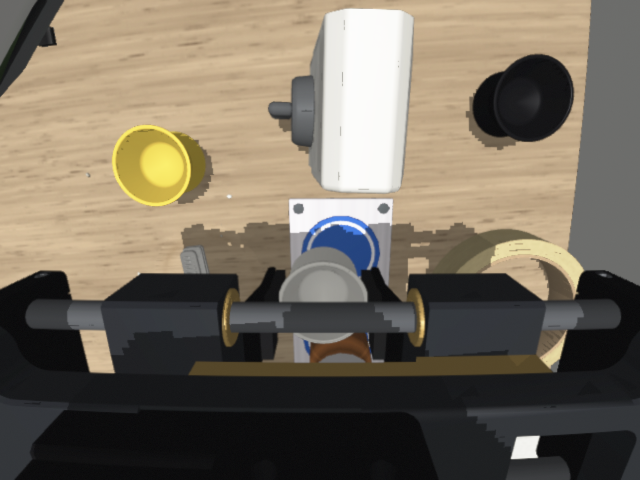

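Call:
send_rows:
  commands:
    - [0.36,0.08,0,0.04,-0.02,0,1]
    - [0.02,0,-0.2,0,0,0,1]
    - [0.02,0,-0.3,0,0,0,1]
    - [0.02,0,-0.3,0,0,0,1]
    - [0,0,0,0,0,0,1]
    - [0,0,0,0,0,0,1]

```text
time: 26.23
ee_pos: [0.6126, 0.2486, 0.0128]
eef_rot: [0.733, 0.68, -0.003, -0.001]
ft_force: [-1.1, 0.7, -0.7]
width: 0.0399
```

```bash
python3 -c "
from h import *
s=st()"
```

```text
t 26.23 pos [0.6126 0.2486 0.0128] xang 85.7 zax [-0.005 -0.003 -1.   ] f [-1.1  0.7 -0.7] w 0.0399 q [ 0.04  0.71 -0.7   1.52  0.49  1.1  -0.84]
```

Call:
send_rows:
  commands:
    - [0.05,0,0.08,0.03,-0.05,0,1]
    - [0.1,0.05,0,0,0,0,1]
    - [0,0,0,0,0,0,1]

```text
time: 26.48
ee_pos: [0.6164, 0.25, 0.0152]
eef_rot: [0.733, 0.68, -0.001, -0.0]
ft_force: [0.2, 0.2, -0.6]
width: 0.0394
```

```bash
python3 -c "
from h import *
s=st()"
```

```text
t 26.48 pos [0.6164 0.25   0.0152] xang 85.7 zax [-0.002 -0.001 -1.   ] f [ 0.2  0.2 -0.6] w 0.0394 q [ 0.04  0.71 -0.7   1.51  0.49  1.1  -0.84]
```

Call:
send_rows:
  commands:
    - [0.01,0,-0.1,0,-0.02,0,1]
    - [0,0,0,0,0,0,1]
    - [0,0,0,0,0,0,1]

```text
time: 26.73
ee_pos: [0.6175, 0.2504, 0.013]
eef_rot: [0.733, 0.68, 0.001, 0.001]
ft_force: [-0.2, 1.2, -0.2]
width: 0.0397
```

```bash
python3 -c "
from h import *
s=st()"
```

```text
t 26.73 pos [0.6175 0.2504 0.013 ] xang 85.7 zax [ 0.002 -0.    -1.   ] f [-0.2  1.2 -0.2] w 0.0397 q [ 0.04  0.71 -0.7   1.51  0.49  1.1  -0.84]
```

Call:
send_rows:
  commands:
    - [0,0,-0.02,0,0,0,0.05]
    - [0,0,0,0,0,0,-0.2]
    - [0,0,0,0,0,0,-0.3]
    - [0,0,0,0,0,0,-0.3]
    - [0,0,0,0,0,0,-0.3]

```text
time: 27.15
ee_pos: [0.6177, 0.2506, 0.0127]
eef_rot: [0.733, 0.68, 0.001, 0.001]
ft_force: [0.5, -0.1, 0.4]
width: 0.0546
```

Call:
send_rows:
  commands:
    - [0,0,0.2,0,0,0,-0.3]
    - [0,0,0.4,0,0,0,-0.3]
    - [0,0,0.5,0,0,0,-0.3]
    - [0,0,0.6,0,0,0,-0.3]
    - [0,0,0.6,0,0,0,-0.3]
    - [0,0,0.6,0,0,0,-0.3]
    - [0,0,0.6,0,0,0,-0.3]
    - [0,0,0.6,0,0,0,-0.3]
    - [0,0,0.6,0,0,0,-0.3]

```text
time: 27.9
ee_pos: [0.6157, 0.2507, 0.1673]
eef_rot: [0.733, 0.681, 0.001, 0.001]
ft_force: [0.2, 0.5, 0.4]
width: 0.0566
```

Call:
send_rows:
  commands:
    - [-0.7,0,0.2,0,0,0,-0.3]
    - [-0.7,0,0.2,0,0,0,-0.3]
    - [-0.7,0,0.2,0,0,0,-0.3]
    - [-0.7,0,0,0,0,0,-0.3]
    - [-0.7,0,0,0,0,0,-0.3]
    - [-0.6,-0.4,0,0,0,0,-0.3]
    - [-0.4,-0.6,0,0,0,0,-0.3]
    - [-0.3,-0.8,0,0,0,0,-0.3]
    - [0,-0.9,0,0,0,0,-0.3]
    - [0,-0.9,0,0,0,0,-0.3]

```text
time: 28.73
ee_pos: [0.4646, 0.1514, 0.2081]
eef_rot: [0.727, 0.686, 0.012, 0.006]
ft_force: [1.3, -0.4, 0.6]
width: 0.0568
```

Call:
send_rows:
  commands:
    - [0,-0.9,0,0,0,0,-0.3]
    - [0,-0.9,0,0,0,0,-0.3]
    - [0,-0.9,0,0,0,0,-0.3]
    - [0,-0.9,0,0,0,0,-0.3]
    - [0,-0.9,0,0,0,0,-0.3]
    - [0,-0.9,0,0,0,0,-0.3]
    - [0,-0.9,0,0,0,0,-0.3]
    - [0,-0.9,0,0,0,0,-0.3]
    - [0,-0.9,0,0,0,0,-0.3]
    - [0,-0.5,0,0,0,0,-0.3]

```text
time: 29.57
ee_pos: [0.4628, -0.1157, 0.2252]
eef_rot: [0.724, 0.689, 0.016, 0.017]
ft_force: [0.2, -0.4, 0.2]
width: 0.0561
```

```bash
python3 -c "
from h import *
s=st();cv2.imwrite('pics/t12.png',r.camera('top'));cv2.imwrite('pics/s12.png',r.camera('scene'))
t=cv2.imread('pics/t12.png');s=cv2.imread('pics/s12.png')
cv2.imwrite('pics/t12c.png',cv2.resize(t[195:250,235:395],None,fx=5,fy=5,interpolation=2))
cv2.imwrite('pics/s12c.png',cv2.resize(s[205:310,265:400],None,fx=5.5,fy=5.5,interpolation=2))"
```

```text
t 29.57 pos [ 0.4628 -0.1157  0.2252] xang 87.2 zax [ 0.046 -0.003 -0.999] f [ 0.2 -0.4  0.2] w 0.0561 q [ 0.72 -0.   -0.56  1.84 -0.01  1.26  0.11]
```

View pics/t12c.png

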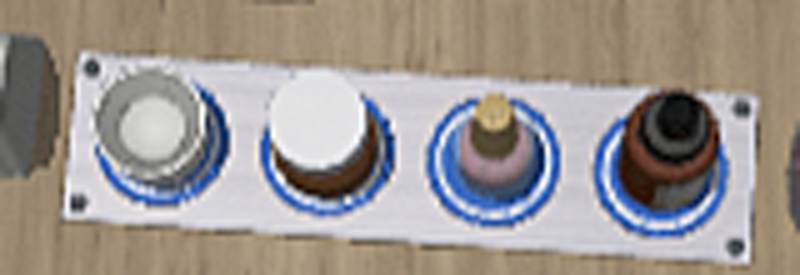

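View pics/s12c.png

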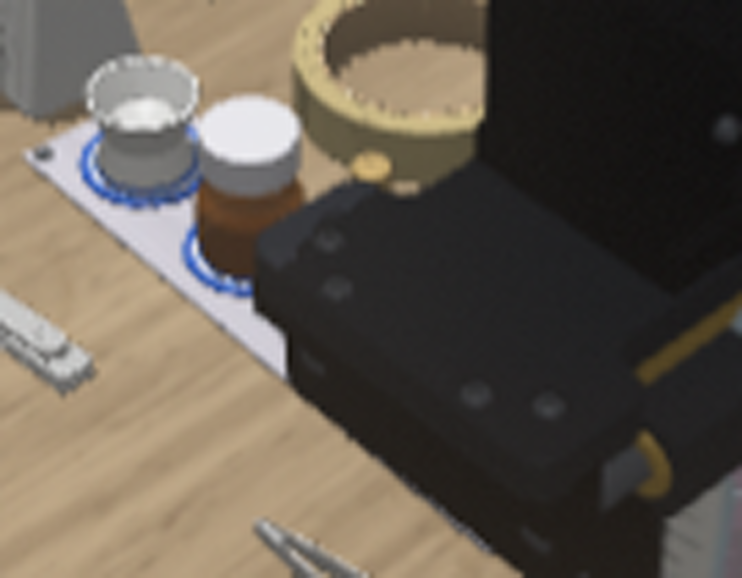

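Call:
send_rows:
  commands:
    - [0,-0.9,0,0,0,0,-0.3]
    - [0,-0.9,0,0,0,0,-0.3]
    - [0,-0.9,0,0,0,0,-0.3]
    - [0,-0.9,0,0,0,0,-0.3]
    - [0,-0.9,0,0,0,0,-0.3]
    - [0,-0.9,0,0,0,0,-0.3]
    - [0,-0.5,0,0,0,0,-0.3]
    - [0,0,0,0,0,0,-0.3]

```text
time: 30.33
ee_pos: [0.4665, -0.2881, 0.2355]
eef_rot: [0.719, 0.695, 0.018, 0.022]
ft_force: [-0.7, 0.3, -0.5]
width: 0.0566
```

```bash
python3 -c "
from h import *
st();T=r.camera('top');S=r.camera('scene');cv2.imwrite('pics/t13.png',T);cv2.imwrite('pics/s13.png',S)
M={'top':[(.6033,.0649),(.608,.1267),(.6127,.1885),(.6173,.2503)],'scene':[(.6042,.0665),(.6087,.1285),(.6125,.1895),(.6162,.2502)]}
C=[[(.016,.005),(.016,.075),(.006,.107)],[(.015,.005),(.0085,.084)],[(.0195,.005),(.0195,.06)],[(.021,.037)]]
a=np.linspace(0,2*np.pi,60)
for n,im,(x0,y0,x1,y1),f in(('top',T,(235,195,395,250),5),('scene',S,(265,205,400,310),5.5)):
  o=cv2.resize(im[y0:y1,x0:x1],None,fx=f,fy=f,interpolation=2)
  for (x,y),cs in zip(M[n],C):
    for R,z in cs:
      p=np.array([proj(n,(x+R*np.cos(t),y+R*np.sin(t),z)) for t in a]);p=((p-[x0,y0]+.5)*f-.5).round().astype(int)
      cv2.polylines(o,[p.reshape(-1,1,2)],True,(0,255,0),1)
  cv2.imwrite(f'pics/{n}13o.png',o)
"
```

```text
t 30.33 pos [ 0.4665 -0.2881  0.2355] xang 88.1 zax [ 0.057 -0.006 -0.998] f [-0.7  0.3 -0.5] w 0.0566 q [ 0.86  0.14 -0.42  1.67  0.04  1.28  0.41]
```

View pics/top13o.png

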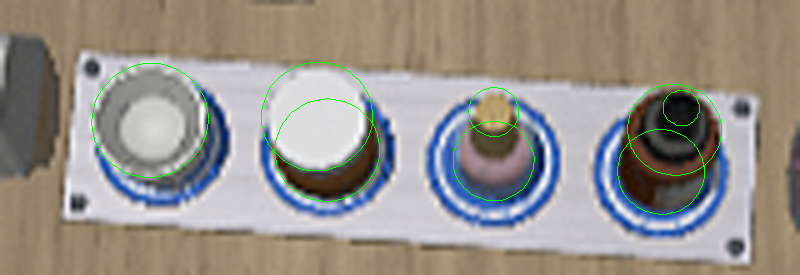

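View pics/scene13o.png

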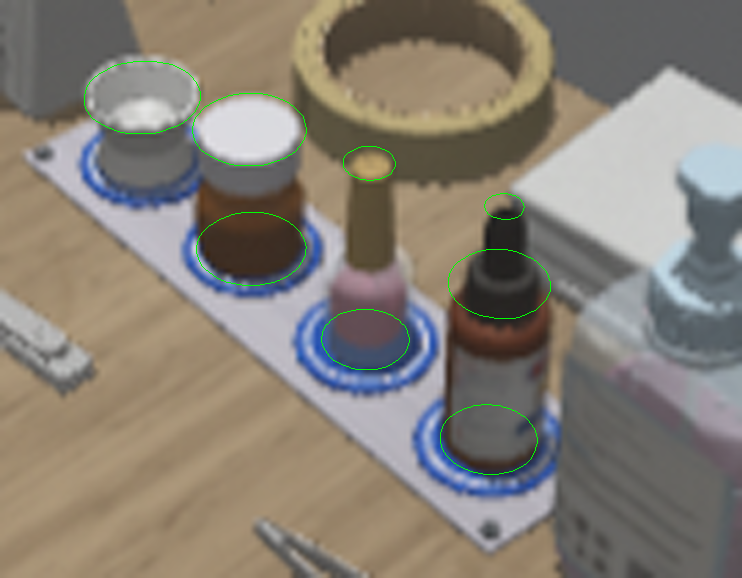

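Top and scene views show all four upright and centred to within about 2 mm: cup on mark 4, jar on 3, polish on 2 and dropper on 1, next to the pump. The arm is well clear, so I'll check the pump hasn't moved and hand in.

```bash
python3 -c "
from h import *
a=cv2.imread('pics/top0.png')[195:248,392:440].astype(int);b=cv2.imread('pics/t13.png')[195:248,392:440].astype(int)
print('pump diff',abs(a-b).mean(),abs(a-b).max())
s=r.read_state();print(s['time']);print(r.close_job())"
```

```text
pump diff 1.678066037735849 10
30.4333
the job is handed in; nothing more can be done
None
```

All four containers are standing upright on the marks in height order. The tallest is next to the pump bottle: dropper bottle on mark 1, lacquer bottle on mark 2, amber jar on mark 3 and white cup on mark 4, beside the timer. I handed the job in at 30.4 s with the gripper about 0.3 m away, touching nothing.

- **Centring:** outlines drawn at the mark centres match the bases to about 1–2 mm in the top view and about 3 mm at worst (dropper) in the scene view. The tops of the dropper, jar and cup sat up to about 3 mm off their outlines in the top view. I took that as camera calibration or the rounded bulb, because the bases matched.
- **Disagreement:** wrist-camera readings ran 2–4 mm further along y than the two fixed cameras. I used values in between.
- **Pump bottle:** its image is the same before and after, so it has not moved.
- **Forces:** the force readings I saw stayed under about 2 N. I only saw them at the end of each move.

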